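Set a fish block in the guarded proofing press

TASK

Push the blue fish block along its lane, without lifting it, until it is fully home against the stop under the bridge of the press. Then reach down through the window of the yellow guard and press the red lever bar all the way down, without touching the guard; the lever stays down by itself. Nothing needs to be grasped; leave the other things on the bench where they stand.

Things in the scene. Friction and masses are not known exactly. Their poses are not given: they have to be found in the camera images.
- press: Green press fixed to the table, bed 250 x 290 x 12 mm. Origin: centre of its underside. x runs along the lane to the stop, away from the robot; y left. Right half: lane, centre line y = -75 mm, rails 14 mm high and 64 mm apart from x = -98 mm on; a bridge over it (x 42 to 98, y -125 to -25, top 98 mm above the table) holds a platen that follows the lever. Left half: guarded lever at y = 75 mm.
- stop_face (a point): Middle of the near face of the dark steel stop at the lane's far end, under the bridge, 27 mm above the table; axes as the press. With the block home its far end touches this face and its centre lies 60 mm from here along -x.
- block_mid (a point): Centre of the block: wood with a blue top and a pale fish, 120 mm long (x, along the lane), 60 wide, 30 high, 140 to 280 g, loose on the bed between the rails, underside 12 mm above the table. It starts 40 to 80 mm short of home. Its near end is clear of the bridge, also when home (then 62 mm out from under it).
- guard: Yellow guard over the lever, fixed on the press, same origin and axes as the press. A plate 6 mm thick, top 70 mm above the table, x = -58 to 118 mm, y = 13 to 137 mm, with a rectangular window; four legs, clear panes in front and at both sides. Must not be touched.
- window (a point): Centre of the guard's window, level with the top of the plate, 70 mm above the table; axes as the press. The window measures 64 mm along x and 84 mm along y and is open right through.
- lever_bar (a point): Top of the middle of the red bar at the end of the lever, the place to press: a round bar 18 mm thick and 44 mm long along the press's y, under the middle of the window. Lever up: 60 mm above the table, 10 mm below the guard's top. Fully down: 35 mm above the table and 3 mm farther along +x.
- lever (a joint): Angle of the lever in rad: 0 up, 0.25 fully down against a firm stop (the bar travels 25 mm). It starts at 0 to 0.04. The pivot lies 100 mm beyond the bar in +x. The bar needs about 4 N to press it down and stays where it is left.
- spare_block: Bystander: another block of the same size (120 x 60 x 30 mm) with a brown-red top and a black fish, on the table right of the press. Origin: centre of its underside.
- ink_jar: Bystander: small amber jar with black cap, 52 mm across, 60 mm high, on the table left of the press. Origin: centre of its underside.
- green_bottle: Bystander: green glass bottle, 72 mm across, 240 mm high, at the left. Origin: centre of its underside.
- brown_bottle: Bystander: brown glass bottle, 68 mm across, 220 mm high, at the left. Origin: centre of its underside.
- brayer: Bystander: ink roller with black roll 70 mm wide and dark wood handle, about 165 mm long and 36 mm high, lying at the right. Origin: on the table, near its middle.
- notebook: Bystander: black notebook 210 x 150 x 22 mm, lying at the right. Origin: centre of its underside.
- brush_cup: Bystander: white cup with brushes, 76 mm across, 95 mm high (brushes to 200 mm), at the left. Origin: centre of its underside.
Mind the look-alikes: they are no part of the job. What is shaped like the part that bears block_mid but pink or purple is not meant.

How it is judged:
On the way, in this order (a step that is already met when the one before it is completed fails the run):
1. the block is fully home against the stop while the lever is still up (x of block_mid in the frame of stop_face between -0.064 and -0.056 m and y of block_mid in the frame of stop_face between -0.005 and 0.005 m and z of block_mid in the frame of stop_face between -0.004 and 0.004 m and value of joint lever below 0.1 rad), for 0.2 s.
2. the lever is pressed fully down by the fingers (value of joint lever above 0.225 rad and contact force between any of the fingers, the arm and lever above 0.5 N), for 0.05 s.
At the end, for the whole second after the job is handed in: The block's centre lies 56 to 64 mm before the stop face and within 5 mm of the lane's centre line, flat on the bed; the lever is down (above 0.225 of 0.25 rad) and at rest (x of block_mid in the frame of stop_face between -0.064 and -0.056 m and y of block_mid in the frame of stop_face between -0.005 and 0.005 m and z of block_mid in the frame of stop_face between -0.004 and 0.004 m and value of joint lever above 0.225 rad and velocity of joint lever below 0.05 rad/s); the robot touches nothing.
It fails at once if the robot touches the yellow guard (contact force between any of the fingers, the arm and guard above 0.5 N).
It fails at once if the block is lifted off the bed (z of block_mid in the frame of stop_face above 0.01 m).
It fails at once if the lever is pressed down before the block is home (value of joint lever above 0.15 rad and x of block_mid in the frame of stop_face below -0.066 m).
It fails at once if a bystander is moved by more than 20 mm or lifted (distance of any of spare_block, ink_jar, green_bottle, brown_bottle, brayer, notebook, brush_cup from where it was at the start of the episode above 0.02 m).
It also fails if it takes over 38 s, if anything falls off the work surface, if the arm or the gripper's body presses on something with over 40 N, if the wrist force passes 120 N, or if a joint passes its speed limit or range.

ROBOT

A 6-joint arm with a two-finger parallel gripper is mounted at the origin on the work surface. World frame = base frame: x ahead of the robot, y to its left, z up, the work surface at z = 0. Lengths are in m, angles in rad, forces in N, time in s.
With the tool pointing down it reaches from about 0.275 to 0.975 m from the base axis. Payload 8.4 kg.
Tool frame: the origin (TCP) lies midway between the tips of the shut fingers; the grasp point (between the pads) lies 19 mm behind it; z points along the fingers, y is the line along which they close (so a half turn about z gives the same grasp; the last joint's range is limited). The gripper opens to 92 mm and grips with 3 to 60 N. Pads are 20 mm wide; open, the fingers measure 128 mm over their backs; the gripper's body (75 mm by 189 mm) begins 69 mm behind the grasp point.
Start: joints at [-1.24, 0.353, 1.633, -0, 1.155, -0.002], TCP at [0.204, -0.591, 0.215] pointing down, gripper open.
Joint ranges: [-2.63, 2.63], [-0.92, 2.1], [0.06, 2.66], [-1.3, 4.44], [0, 2.69], [-3.02, 3.02]. Speed limits (rad/s): [2.22, 2.22, 2.79, 3.14, 3.14, 3.14].

INTERFACE

Orientations are given as a 3x3 rotation matrix whose columns are the frame's x, y, z axes.
In Python, from station import telemetry, camera, close_job gives the robot as it stands.
- The arm moves only by the shell command python3 -m pendant 'ROWS'. ROWS is text: rows parted by semicolons, each of 5 numbers parted by spaces: the shift along the world's x, y, z in mm, then the turn about the world's z in rad, then the closure in counts, from 0 (fully open) to 255 (shut). In form: x y z spin grip; .... A call has 1 to 8 rows; each row shifts and turns the commanded pose from where the row before left it; what a row does not reach is not made up. A row lasts 1/10 s, in which the tool goes at most 50 mm and 8.59 degrees, less where a joint would pass 70% of its speed; a pose out of reach is approached as far as the arm can. A call with a gripper value outside its range is refused whole. The fingers move at their own pace and stop on an object; the grip force is fixed at half the most. Time passes only in rows, so rows that do not move let the fingers close. It gives the time, the measured TCP pose, the force, the opening and the grip force at its end, in the units of the state.
- telemetry.sense(): the state, without advancing time (a new reading comes with each control period).
- camera(name): name is "scene" or "top" or "wrist"; returns a dict with "color" (420x560x3 uint8, blue, green, red), "depth" (420x560 float32, m along the optical axis (not along the pixel's ray), 0 where there is no reading), "camera_matrix" (3x3 intrinsics, pixels), "R" (3x3) and "t" (3): a world point X has camera coordinates R X + t; the wrist camera has in their place "hand_eye" (4x4, takes a point from camera to tool coordinates, whose origin is the TCP and whose axes are the flange's). Camera axes: x right, y down, z forward; pixel columns grow to the right and rows downward; lengths in m; the calibration is good to about 2 mm. A picture is of the moment at which its call begins: read the wrist's pose just before it.
- close_job(): hands the job in; it is judged then, once.
The state is a dict: "t": time; "joints": joint angles; "qd": joint speeds; "joint_torque": joint torques, N m; "eef_pos": TCP position; "orientation": TCP orientation; "force": force on the tool from outside, world axes, zero at the start; "ft_torque": the same for the moment, N m; "grip_width": finger opening in m; "finger_force": force on a finger pad.
Only numpy, scipy, OpenCV 4.12 (cv2) and the standard library are available. Lean on these libraries where they do the work, as an engineer would, in place of code of your own. Each camera call takes 0.05 s, during which the arm holds its last target. There are 200 camera calls.

## Working session

There is one attempt and no reset: what is moved stays moved. The work goes in short steps, Python scripts to look and compute and a shell command to move; the robot and the scene stay as the last step left them, time stands still between calls to the robot, and variables do not carry over. Pictures are saved under pics/ and viewed, at most 10 in all, crops included, and the job is handed in when it is done.

```bash
mkdir -p pics; cat > h.py <<'E'
import numpy as np,cv2
from station import telemetry,camera
def world(c,u,v,z=None):
    K=c["camera_matrix"];r=np.linalg.inv(K)@[u,v,1.]
    R,t=c["R"],c["t"]; o=-R.T@t; d=R.T@r
    if z is None:
        return o+d*c["depth"][int(v),int(u)]
    return o+d*(z-o[2])/d[2]
E
python3 - <<'E'
from h import *
import pickle
for n in("scene","top"):
    c=camera(n);cv2.imwrite(f"pics/{n}.png",c["color"]);pickle.dump(c,open(n+".pkl","wb"))
s=telemetry.sense();print(s["t"],s["eef_pos"],s["orientation"],s["grip_width"])
E
```

```text
0.1 [ 0.20402613 -0.59028437  0.21393103] [[ 9.45149622e-01  3.26637455e-01 -4.06754857e-04]
 [ 3.26637708e-01 -9.45148852e-01  1.20613085e-03]
 [ 9.52362383e-06 -1.27283559e-03 -9.99999190e-01]] 0.09201627387952177
```

View pics/top.png

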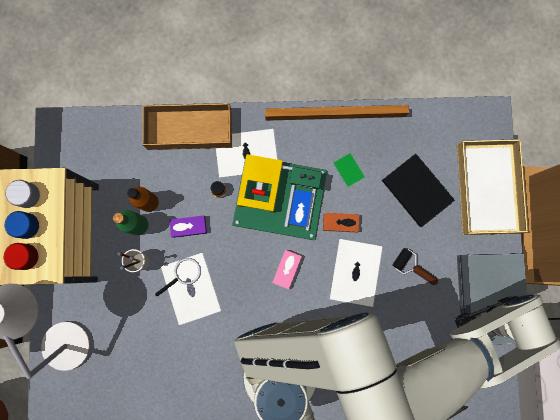

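View pics/scene.png

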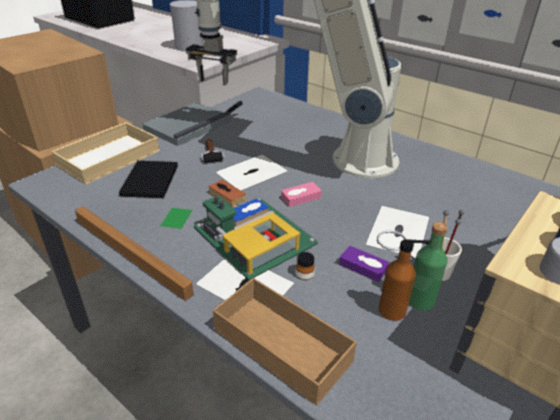

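The top view shows the press around (280,195). The yellow guard is at (260,183), the red lever at (258,190) and the blue block at (301,207). The pink and purple blocks are decoys. I'll enlarge the area around the press.

```bash
python3 - <<'E'
from h import *
import pickle
c=pickle.load(open("top.pkl","rb"))
im=c["color"][145:245,225:335]
cv2.imwrite("pics/crop.png",cv2.resize(im,None,fx=6,fy=6,interpolation=cv2.INTER_CUBIC)[:600])
E
```

```text
(no output)
```

View pics/crop.png

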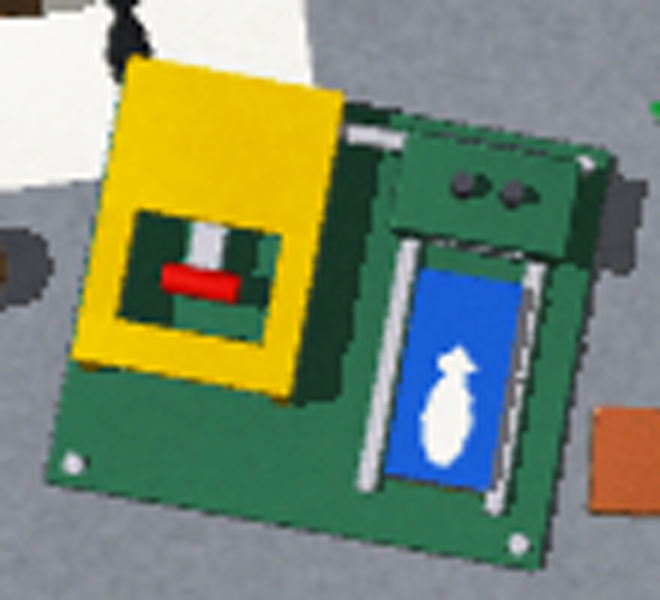

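```bash
cat > fit.py <<'E'
from h import *
import pickle
from scipy.optimize import least_squares
c=pickle.load(open("top.pkl","rb"))
W=lambda p,z:world(c,225+(p[0]+.5)/6-.5,145+(p[1]+.5)/6-.5,z)[:2]
obs=[((133,55),.07,(.118,.137)),((343,93),.07,(.118,.013)),((292,400),.07,(-.058,.013)),((72,358),.07,(-.058,.137)),
((47,483),.012,(-.145+.02,.145)),((543,568),.012,(-.125,-.145)),((612,155),.012,(.125,-.145)),
((420,122),.098,(.098,-.025)),((585,160),.098,(.098,-.125)),((565,260),.098,(.042,-.125)),((388,230),.098,(.042,-.025))]
A=np.array([W(p,z) for p,z,_ in obs]);B=np.array([m for *_,m in obs])
def T(q,b):
    s,k=np.sin(q[2]),np.cos(q[2]);return np.atleast_2d(b)@np.array([[k,s],[-s,k]])+q[:2]
r=least_squares(lambda q:(T(q,B)-A).ravel(),[.6,0,0],loss="soft_l1",f_scale=.003)
q=r.x;print(q,np.degrees(q[2]));print(np.round((T(q,B)-A)*1e3,1))
inv=lambda w:(np.atleast_2d(w)-q[:2])@np.array([[np.cos(q[2]),-np.sin(q[2])],[np.sin(q[2]),np.cos(q[2])]])
bl=[W(p,.042) for p in((425,268),(523,283),(491,490),(385,473))]
print("block in press",np.round(inv(bl)*1e3,1),np.round(inv(np.mean(bl,0))*1e3,1))
wn=[W(p,.07) for p in((137,210),(282,235),(264,346),(118,318))]
print("window",np.round(inv(wn)*1e3,1),np.round(inv(np.mean(wn,0))*1e3,1))
print("bar",np.round(inv([W(p,.055) for p in((162,275),(240,291))])*1e3,1))
bm=inv(np.mean(bl,0))[0]
print("push start x -130, block mid world",T(q,[-.13,-.075]),T(q,bm))
print("depth",[world(c,225+u/6,145+v/6) for u,v in((440,390),(200,120),(200,285),(300,480))])
E
python3 fit.py
```

```text
[ 0.60959853 -0.01455473 -0.20366963] -11.669410457036847
[[-0.3  1.2]
 [-0.4 -1.8]
 [ 1.5  0.5]
 [-0.3 -0.7]
 [ 0.1  0.7]
 [-2.2  0.8]
 [ 2.7 -1.4]
 [-4.   7. ]
 [-0.4  0.1]
 [ 0.7 -1.6]
 [ 1.6 -1.2]]
block in press [[  32.1  -48.3]
 [  33.5 -104.9]
 [ -86.7 -107.2]
 [ -87.8  -46.3]] [[-27.2 -76.7]]
window [[ 31.3 117.3]
 [ 31.8  34.3]
 [-32.1  33. ]
 [-31.  116.6]] [[ 0.  75.3]]
bar [[-0.4 97.9]
 [-1.6 52.7]]
push start x -130, block mid world [[ 0.46711567 -0.06171017]] [[ 0.56744382 -0.08413193]]
depth [array([ 0.559894  , -0.07634403,  0.03796469]), array([0.71282702, 0.05595007, 0.07194427]), array([0.62059431, 0.05840944, 0.05929406]), array([0.51285996, 0.00479679, 0.01247717])]
```

The fit is good to about 2 mm: press yaw is −0.204 rad, the block is 67 mm short of home, and the window centre is at (0, 75) mm in the press frame. I'll shut the fingers, turn the tool to the press axes and move over to the lane entrance.

```bash
python3 -m pendant '18 35 0 -0.09 255;18 35 0 -0.09 255;18 35 0 -0.09 255;18 35 0 -0.09 255;18 35 0 -0.09 255;18 35 0 -0.087 255;18 35 0 0 255;18 35 0 0 255'
python3 -m pendant '18 35 0 0 255;18 35 0 0 255;18 35 0 0 255;18 35 0 0 255;18 35 0 0 255;18 35 0 0 255;18 35 0 0 255;0 0 0 0 255'
cat > st.py <<'E'
from h import *
s=telemetry.sense();p=s["eef_pos"];R=s["orientation"]
q=np.array([.6096,-.01455]);a=-.2037
k,n=np.cos(a),np.sin(a);M=np.array([[k,-n],[n,k]])
print("t",s["t"],"pos",np.round(p,4),"press",np.round(M.T@(p[:2]-q)*1e3,1),"yaw",np.arctan2(R[1,0],R[0,0]),"F",np.round(s["force"],1),s["grip_width"])
for t in([-.12,-.075],[-.03,-.075],[.0,.075]):print(t,np.round((q+M@t-p[:2])*1e3,1))
E
python3 st.py
```

```text
t: 0.9
eef_pos: [0.3485, -0.3091, 0.2144]
orientation: [[0.979, -0.203, -0.0], [-0.203, -0.979, 0.0], [-0.0, -0.0, -1.0]]
force: [1.3, 0.2, -0.2]
grip_width: 0.03
finger_force: 0.0
t: 1.7
eef_pos: [0.4757, -0.0624, 0.2145]
orientation: [[0.98, -0.199, 0.001], [-0.199, -0.98, 0.001], [0.0, -0.001, -1.0]]
force: [0.3, -0.1, 0.3]
grip_width: 0.0003
finger_force: 0.0
t 1.7 pos [ 0.4757 -0.0624  0.2145] press [-121.4  -73.9] yaw -0.20077771285034365 F [ 0.3 -0.1  0.3] 0.00026744404643755257
[-0.12, -0.075] [ 1.2 -1.4]
[-0.03, -0.075] [ 89.3 -19.6]
[0.0, 0.075] [149.  121.3]
```

```bash
python3 -m pendant '1 -1 -40 0 255;0 0 -40 0 255;0 0 -40 0 255;0 0 -30 0 255;0 0 -20 0 255;0 0 -10 0 255;0 0 -6 0 255;0 0 0 0 255' 
python3 st.py; python3 - <<'E'
from h import *
cv2.imwrite("pics/w1.png",camera("wrist")["color"])
E
```

```text
t: 2.5
eef_pos: [0.4751, -0.0669, 0.0285]
orientation: [[0.979, -0.203, -0.0], [-0.203, -0.979, 0.0], [-0.0, 0.0, -1.0]]
force: [0.5, 0.5, 0.4]
grip_width: 0.0006
finger_force: 0.0
t 2.5 pos [ 0.4751 -0.0669  0.0285] press [-121.1  -78.5] yaw -0.2044448844939119 F [0.5 0.5 0.4] 0.0005830067951226598
[-0.12, -0.075] [1.8 3.2]
[-0.03, -0.075] [ 89.9 -15. ]
[0.0, 0.075] [149.7 125.8]
```

View pics/w1.png

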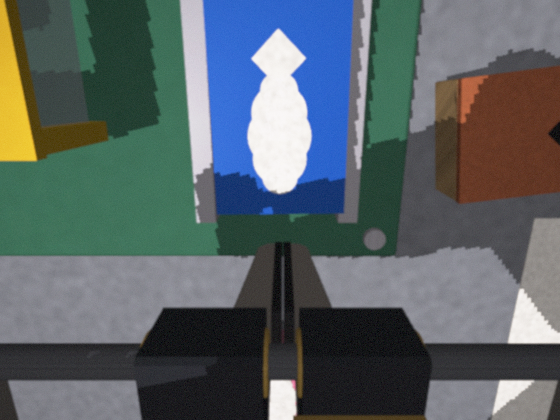

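The fingers sit in the lane at (282,243), centred on the block's near end (about (280,213)), and the rails are clear. I'll push along the lane.

```bash
python3 -m pendant '10 0 0 0 255;10 -2 0 0 255;10 -2 0 0 255;8 -2 0 0 255;8 -1.5 0 0 255;8 -1.5 0 0 255;8 -1.5 0 0 255;0 0 0 0 255' 
python3 st.py
```

```text
t: 3.35
eef_pos: [0.5392, -0.0776, 0.0287]
orientation: [[0.979, -0.203, 0.002], [-0.203, -0.979, -0.0], [0.002, -0.0, -1.0]]
force: [0.4, -0.2, -0.2]
grip_width: 0.0002
finger_force: 0.0
t 3.35 pos [ 0.5392 -0.0776  0.0287] press [-56.2 -76. ] yaw -0.20421634772328212 F [ 0.4 -0.2 -0.2] 0.00015986833411394904
[-0.12, -0.075] [-62.3  13.9]
[-0.03, -0.075] [25.9 -4.3]
[0.0, 0.075] [ 85.6 136.5]
```

```bash
python3 -m pendant '5 -1 0 0 255;5 -1 0 0 255;5 -1 0 0 255;4 -1 0 0 255;2 -0.4 0 0 255'; python3 -m pendant '2 -0.4 0 0 255';python3 -m pendant '2 -0.4 0 0 255' | grep -E 'force|eef'
python3 st.py; python3 - <<'E'
from h import *
cv2.imwrite("pics/w2.png",camera("wrist")["color"])
E
```

```text
t: 3.85
eef_pos: [0.5587, -0.0817, 0.0286]
orientation: [[0.979, -0.203, 0.0], [-0.203, -0.979, -0.0], [0.0, -0.0, -1.0]]
force: [-2.4, -0.2, 2.3]
grip_width: 0.0004
finger_force: 1.4
t: 3.95
eef_pos: [0.5599, -0.082, 0.0286]
orientation: [[0.979, -0.203, -0.001], [-0.203, -0.979, 0.0], [-0.001, 0.0, -1.0]]
force: [-3.1, 0.6, 2.5]
grip_width: 0.0002
finger_force: 1.7
eef_pos: [0.5618, -0.0824, 0.0286]
force: [-8.1, 1.0, 2.4]
finger_force: 4.6
t 4.05 pos [ 0.5618 -0.0824  0.0286] press [-33.  -76.1] yaw -0.20422694864678032 F [-8.1  1.   2.4] 0.0003194864258924884
[-0.12, -0.075] [-84.9  18.6]
[-0.03, -0.075] [3.2 0.4]
[0.0, 0.075] [ 62.9 141.3]
```

View pics/w2.png

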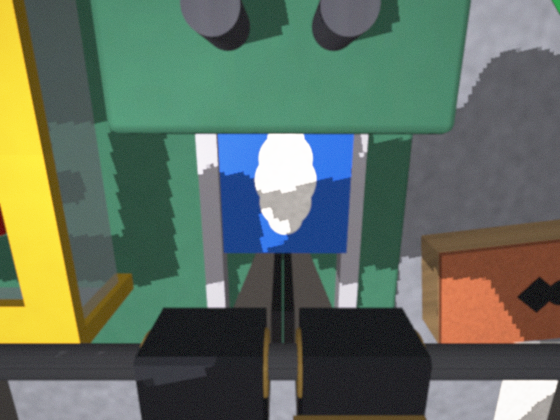

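The block is under the bridge with its near end at about (283,252), and the force is rising. I'll push a bit more to see whether it's firmly home.

```bash
python3 -m pendant '1 -0.2 0 0 255'|grep -E 'eef|^force';python3 -m pendant '1 -0.2 0 0 255' | grep -E '^force|eef';python3 -m pendant '0 0 0 0 255;0 0 0 0 255' | grep -E '^force|eef'
python3 st.py
```

```text
eef_pos: [0.5618, -0.0824, 0.0284]
force: [-9.0, 1.8, 8.2]
eef_pos: [0.5618, -0.0824, 0.0284]
force: [-11.7, 3.1, 9.5]
eef_pos: [0.5618, -0.0824, 0.0284]
force: [-9.7, 1.3, 8.0]
t 4.5 pos [ 0.5618 -0.0824  0.0284] press [-33.1 -76.1] yaw -0.20420794620137167 F [-9.7  1.3  8. ] 0.0001538677352478945
[-0.12, -0.075] [-84.9  18.7]
[-0.03, -0.075] [3.3 0.5]
[0.0, 0.075] [ 63.  141.3]
```

The arm no longer advances and the force is rising, so the block is against something firm. I'll check the home distance from the wrist view: near end to bridge should be 62 mm, with stop contact at press x = 100.

```bash
python3 - <<'E'
from h import *
s=telemetry.sense();c=camera("wrist")
cv2.imwrite("pics/w3.png",cv2.resize(c["color"][110:280,150:420],None,fx=2.9,fy=2.9,interpolation=cv2.INTER_CUBIC))
H=c["hand_eye"];Rt=np.array(s["orientation"]);Rc=Rt@H[:3,:3];tc=Rt@H[:3,3]+s["eef_pos"]
c["R"]=Rc.T;c["t"]=-Rc.T@tc
a=-.2037;M=np.array([[np.cos(a),-np.sin(a)],[np.sin(a),np.cos(a)]])
f=lambda u,v,z:np.round((M.T@(world(c,u,v,z)[:2]-[.6096,-.01455]))*1e3,1)
print("bridge edge",[f(u,132,.098) for u in(150,280,420)],"block near",[f(u,252,.042) for u in(223,347)])
for v in(248,250,252,254):print(v,world(c,235,v),)
for v in range(126,138,2):print(v,world(c,235,v))
E
```

```text
bridge edge [array([ 39.8, -39. ]), array([ 39.8, -75.9]), array([  39.7, -115.5])] block near [array([-23.1, -47.4]), array([ -23.1, -108. ])]
248 [ 0.57883509 -0.06286775  0.04341975]
250 [ 0.57717624 -0.06224718  0.04188148]
252 [ 0.57639832 -0.06213588  0.04249372]
254 [ 0.56278147 -0.05477701  0.01305974]
126 [ 0.63740399 -0.08487179  0.09842558]
128 [ 0.636864   -0.08472239  0.09831525]
130 [ 0.63632335 -0.08457819  0.0982447 ]
132 [ 0.63573753 -0.08433134  0.0974959 ]
134 [ 0.63511757 -0.084028    0.09639107]
136 [ 0.63071649 -0.07589093  0.04414423]
```

View pics/w3.png

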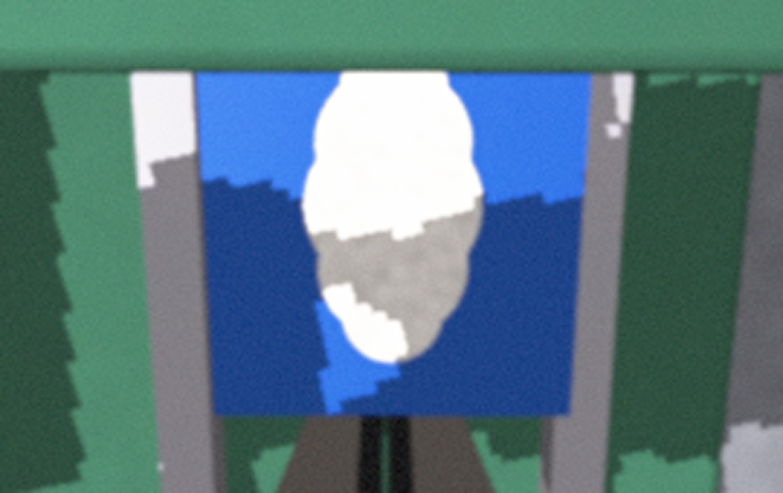

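The bridge-to-block distance measures 62.9 mm against 62 nominal, so the block is home. The wrist view also puts the press about 2 mm nearer than my fit. I'll back off, rise and move over the window.

```bash
python3 -m pendant '-6 1 0 0 255;-6 1 0 0 255;0 0 20 0 255;0 0 40 0 255;0 0 40 0 255;0 0 20 0 255'|grep -E 'eef|^force'
python3 -m pendant '18 34 0 0 255;18 34 0 0 255;18 34 0 0 255;18 34 0 0 255;0 0 0 0 255;0 0 0 0 255'|grep -E 'eef|^force'
python3 st.py
python3 - <<'E'
from h import *
s=telemetry.sense();c=camera("wrist")
cv2.imwrite("pics/w4.png",c["color"])
E
```

```text
eef_pos: [0.554, -0.0811, 0.152]
force: [0.3, -0.1, 0.0]
eef_pos: [0.6242, 0.0557, 0.1483]
force: [-0.1, -0.8, -1.0]
t 5.75 pos [0.6242 0.0557 0.1483] press [ 0.1 71.7] yaw -0.20247411298309126 F [-0.1 -0.8 -1. ] 0.0002498497977870777
[-0.12, -0.075] [-147.3 -119.4]
[-0.03, -0.075] [ -59.1 -137.6]
[0.0, 0.075] [0.6 3.2]
```

View pics/w4.png

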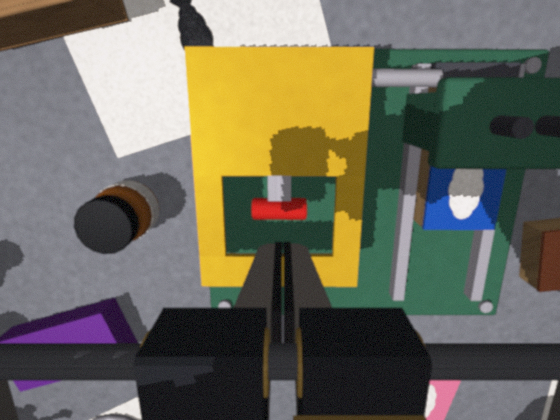

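The window's corners are at (222,177), (337,177), (334,255) and (226,255), and the bar is at (278,208). I'll compute the offset from the TCP.

```bash
python3 - <<'E'
from h import *
s=telemetry.sense();c=camera("wrist")
H=c["hand_eye"];Rt=np.array(s["orientation"]);Rc=Rt@H[:3,:3];tc=Rt@H[:3,3]+s["eef_pos"]
c["R"]=Rc.T;c["t"]=-Rc.T@tc
P=np.array([world(c,u,v,.07) for u,v in((222,177),(337,177),(334,255),(226,255))])
d=lambda w:np.round((w-s["eef_pos"])[:2]*1e3,1)
print(P,"win",d(P.mean(0)),"bar",d(world(c,278,206,.06)),"depths",world(c,278,206)[2],world(c,210,220)[2])
E
```

```text
[[0.65944221 0.09213126 0.07      ]
 [0.64253031 0.01025521 0.07      ]
 [0.58182528 0.02234216 0.07      ]
 [0.59880373 0.10463842 0.07      ]] win [-3.1  2.4] bar [2.9 2.6] depths 0.05559958822197392 0.07108887848963208
```

Margins are about 20 mm all round. I'll shift (-1, +3) and descend.

```bash
python3 -m pendant '-1 3 0 0 255;0 0 -25 0 255;0 0 -25 0 255;0 0 -15 0 255;0 0 -10 0 255;0 0 0 0 255'|grep -E 'eef|^force'
python3 -m pendant '0 0 -8 0 255;0 0 -8 0 255;0 0 -6 0 255;0 0 -6 0 255;0 0 -5 0 255;0 0 -3 0 255'|grep -E 'eef|^force'
python3 -m pendant '0 0 -1 0 255;0 0 0 0 255'|grep -E 'eef|^force'
```

```text
eef_pos: [0.6224, 0.0578, 0.0725]
force: [0.4, -0.4, -0.2]
eef_pos: [0.6244, 0.0582, 0.0377]
force: [2.6, -2.1, 3.8]
eef_pos: [0.6234, 0.0583, 0.0367]
force: [2.4, -0.2, 3.1]
```

```bash
for i in 1; do python3 -m pendant '0 0 -1 0 255;0 0 0 0 255'|grep -E 'eef|^force'; done
python3 -m pendant '0 0 -1 0 255;0 0 0 0 255'|grep -E 'eef|^force'
python3 -m pendant '0 0 -0.5 0 255;0 0 0 0 255'|grep -E 'eef|^force'
```

```text
eef_pos: [0.6235, 0.0582, 0.0358]
force: [3.1, -0.6, 3.1]
eef_pos: [0.6236, 0.0582, 0.0353]
force: [2.2, -0.4, 8.5]
eef_pos: [0.6236, 0.0582, 0.0352]
force: [-0.8, -0.3, 12.6]
```

Firm stop at z = 35 mm. I'll retract straight up and check.

```bash
python3 -m pendant '0 0 5 0 255;0 0 10 0 255;0 0 25 0 255;0 0 35 0 255;0 0 40 0 255;0 0 0 0 255;0 0 0 0 255'|grep -E 'eef|^force'
python3 - <<'E'
from h import *
c=camera("wrist");s=telemetry.sense()
cv2.imwrite("pics/w5.png",c["color"])
H=c["hand_eye"];Rt=np.array(s["orientation"]);Rc=Rt@H[:3,:3];tc=Rt@H[:3,3]+s["eef_pos"]
c["R"]=Rc.T;c["t"]=-Rc.T@tc
hsv=cv2.cvtColor(c["color"],cv2.COLOR_BGR2HSV);m=cv2.inRange(hsv,(0,200,80),(6,255,255));m[:,:230]=0;m[:,340:]=0;m[300:]=0
v,u=np.nonzero(m);print(u.mean(),v.mean(),max(world(c,a,b)[2] for a,b in zip(u,v)),np.median([world(c,a,b)[2] for a,b in zip(u,v)]),s["t"])
E
```

```text
eef_pos: [0.623, 0.0582, 0.1499]
force: [-0.7, -0.1, -1.0]
281.12796833773086 196.55672823218998 0.3191051711631468 0.03330454374296726 8.6
```

View pics/w5.png

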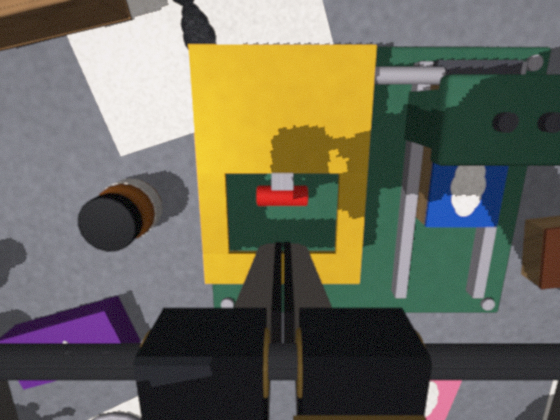

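The bar is at (281,196), about 33 mm high, so the lever is down and stays there. The block is still home under the bridge at (465,195), and the arm is clear.

```bash
python3 -c "from station import close_job;print(close_job())"
```

```text
the job is handed in; nothing more can be done
None
```

The block is home against the stop, the lever is pressed fully down and staying there, and the job is handed in; I moved no bystander and felt no contact with the guard, but the verdict was not returned to me.

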